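# Touch-mix a reagent bottle on the vortex mixer

## Robot

A 6-joint arm with a two-finger parallel gripper is mounted at the origin on a cart in front of the work surface, level with it; the furniture and walls round the work are solid. World frame = base frame: x ahead of the robot, y to its left, z up, the work surface at z = 0. Lengths are in m, angles in degrees, forces in N, time in s.
With the tool pointing down it reaches from about 0.325 to 0.75 m from the base axis. Payload 7.6 kg.
Tool frame: the origin (TCP) lies at the very end of the fingers, on their centre line; the grasp point (between the pads) lies 19 mm behind it (manip.hold_point_z is the z of the grasp point in the tool frame, in m); z points along the fingers, y is the line along which they close (so a half turn about z gives the same grasp; the last joint's range is limited). The gripper opens to 85 mm and grips with 20 to 120 N. Pads are 22 mm wide; open, the fingers measure 114 mm over their backs; the gripper's body (76 mm by 85 mm) begins 54 mm behind the grasp point. The pads swing forward as they close: fully open they stand 13 mm farther back than shut.
Start: joints at [62.263, 2.991, 80.254, -0, 96.75, -4.028], TCP at [0.211, 0.481, 0.231] pointing down, gripper open.
Joint ranges: [-166.34, 166.34], [-52.06, 124.39], [6.96, 135.62], [-60.46, 240.46], [14.63, 156.25], [-167.68, 167.68]. Speed limits (degrees/s): [147.25, 147.25, 172.46, 180, 180, 180].

## Interface

Orientations are given as a 3x3 rotation matrix whose columns are the frame's x, y, z axes.
In Python, from bench import manip gives the robot as it stands.
- The arm moves only by the tool jog_arm, never from a script. Its argument "steps" is a list of rows, each a list of 3 entries, a list of its own where there are three numbers: the shift along the tool's x, y, z in mm, then the turn about the tool's z in degrees, then the opening, from 0 (shut) to 1 (fully open). In form: [[[tx, ty, tz], twist, hand], ...]. A call has 1 to 10 rows; each row is the pose to reach, as a shift and turn from the pose commanded when the call began, along the tool's axes at that moment; what a row does not reach only later rows make up. A row lasts 1/12 s, in which the tool goes at most 41.7 mm and 7.16 degrees, less where a joint would pass 70% of its speed; a pose out of reach is approached as far as the arm can. A call with a gripper value outside its range is refused whole. The fingers move at their own pace and stop on an object; the grip force is fixed at half the most. Time passes only in rows, so rows that repeat a pose let the fingers close. It gives the time, the measured TCP pose, the force, the opening and the grip force at its end, in the units of the state.
- manip.sense(): the state, without advancing time (a new reading comes with each control period).
- manip.grab_frame(name): name is "scene" or "side" or "wrist"; returns a dict with "color" (480x640x3 uint8, red, green, blue), "mtx" (3x3 intrinsics, pixels), "world_to_cam" (4x4, takes a point from world to camera coordinates). Camera axes: x right, y down, z forward; pixel columns grow to the right and rows downward; lengths in m; the calibration is good to about 2 mm. A picture is of the moment at which its call begins. There is no depth.
- manip.hand_in(): hands the job in; it is judged then, once.
The state is a dict: "t": time; "joint_positions": joint angles; "joint_velocities": joint speeds; "joint_efforts": joint torques, N m; "tcp_pos": TCP position; "ee_rot": TCP orientation; "contact_force": force on the tool from outside, world axes, zero at the start; "wrist_torque": the same for the moment, N m; "finger_gap": finger opening in m; "gripper_force": force on a finger pad.
Only numpy, scipy, OpenCV 4.12 (cv2) and the standard library are available. Lean on these libraries where they do the work, as an engineer would, in place of code of your own. Each camera call takes 0.05 s, during which the arm holds its last target. There are 200 camera calls.

## Task

Mix the reagent in the shortest of the three white bottles that stand by the mixer along the front of the bench: pick it up and, keeping it in the gripper, press its foot upright onto the middle of the mixer's sprung round plate until the plate is fully down, and hold it down for about a second. Then stand the bottle upright on the bench again and let go; do not disturb the two taller bottles.

Things in the scene. Friction and masses are not known exactly. Their poses are not given: they have to be found in the camera images.
- short_bottle_mid (a point): the bottle to mix: the shortest of the three white plastic reagent bottles with screw caps in the row along the front of the bench (its cap is white like its body; other bottles far back at the left are furnishings), 78 mm tall, round, 29 mm in diameter over its straight body (foot to about 45 mm up), about 0.11 kg. It stands loose and upright on the bench. This point is on its axis half-way up, 39 mm above its foot; z runs up its axis
- wide_bottle_mid (a point): bystander: the tallest and widest white bottle, black cap, 105 mm tall, 38 mm in diameter, loose. This point is on its axis half-way up, 52.5 mm above its foot
- slim_bottle_mid (a point): bystander: a taller white bottle, red cap, 100 mm tall, 32 mm in diameter, loose. This point is on its axis half-way up, 50 mm above its foot
- pad_top (a point): centre of the top face of the mixer's sprung plate: a flat level disc, 76 mm in diameter, black rubber top on an aluminium rim, on a low white box (116 x 112 mm, 50 mm high, fixed to the bench) with a small dial on its front. At rest the top face is 78 mm above the bench; the point moves with the plate
- mixer_pad (a joint): how far the plate is pressed down, in m: 0 at rest (up), 0.010 fully down at its stop. It moves straight down and springs back by itself: it starts to move at about 3 N (the bottle's weight alone does not press it) and reaches its stop at about 8 N; press with 10 to 15 N to be sure

How it is judged:
By the outcome, as a careful person would: the job done as asked, in the order asked, and still so for the second after the job is handed in, with the robot touching nothing.
It also fails if it takes over 51 s, if anything falls off the work surface, if the arm or the gripper's body presses on something with over 40 N, if the wrist force passes 120 N, or if a joint passes its speed limit or range.

## Working session

There is one attempt and no reset: what is moved stays moved. The work goes in short steps, Python scripts to look and compute and a tool call to move; the robot and the scene stay as the last step left them, time stands still between calls to the robot, and variables do not carry over. Pictures are saved under pics/ and viewed, at most 10 in all, crops included, and the job is handed in when it is done.

Besides the shell and the picture viewer there is one more tool, called after "Request:" in YAML: its name, and indented under it one key for each argument. jog_arm: Moves the arm, as the interface text tells. Its arguments: {"type":"object","properties":{"steps":{"type":"array"}},"required":["steps"]}

```bash
mkdir -p pics
cat > h.py <<'E'
import cv2, numpy as np, pickle
from bench import manip
def snap(n, f):
    d=manip.grab_frame(n); cv2.imwrite(f'pics/{f}.png', cv2.cvtColor(d['color'],cv2.COLOR_RGB2BGR)); pickle.dump(d,open(f'pics/{f}.pkl','wb')); return d
def onplane(d,u,v,z):
    M=np.array(d['world_to_cam']);R=M[:3,:3];t=M[:3,3];c=-R.T@t
    r=R.T@np.linalg.inv(d['mtx'])@[u,v,1]; return c+r*(z-c[2])/r[2]
def proj(d,p):
    M=np.array(d['world_to_cam']);q=np.array(d['mtx'])@(M[:3,:3]@p+M[:3,3]); return q[:2]/q[2]
E
python3 - <<'E'
from h import *
for n in ['scene','side']:
    d=snap(n,n+'0'); M=d['world_to_cam'];print(n,-M[:3,:3].T@M[:3,3],M[2,:3])
s=manip.sense();print(s['t'],s['tcp_pos'],s['ee_rot'],s['finger_gap'],manip.hold_point_z)
E
```

```text
scene [-0.17825629 -0.60500899  0.72912506] [ 0.57986234  0.56789586 -0.58416945]
side [ 0.37509104 -1.02709236  0.67409302] [ 0.05950028  0.87627551 -0.47812232]
0.1 [0.21096488 0.48046323 0.23056949] [[-9.15586686e-01  4.02120170e-01 -6.23252162e-04]
 [ 4.02120647e-01  9.15585848e-01 -1.24125791e-03]
 [ 7.15060171e-05 -1.38710178e-03 -9.99999035e-01]] 0.08543853966124576 -0.0187
```

View pics/scene0.png

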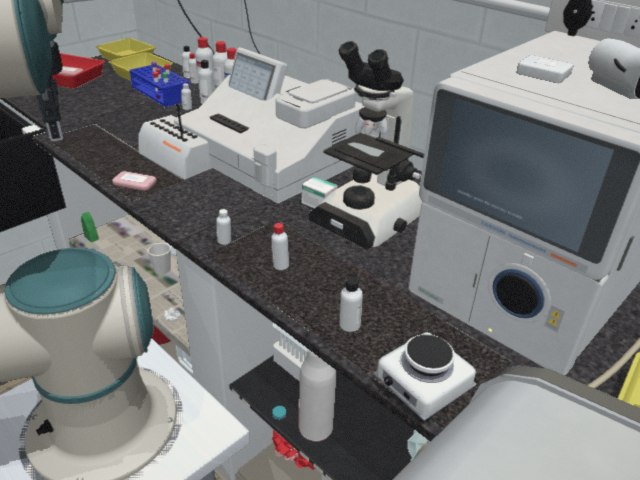

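View pics/side0.png

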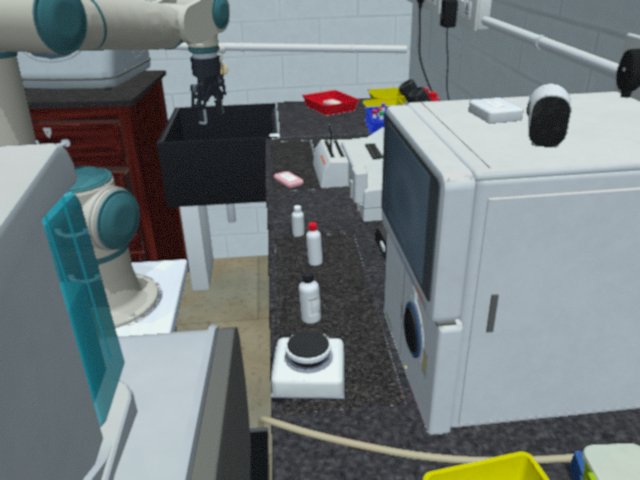

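The scene view shows the short bottle at about (223,227), red-cap at (280,247), black-cap at (350,307) and the mixer plate at (430,353). In the side view they are at (298,221), (314,244), (310,300) and (308,347). I'll enlarge both.

Run:
```python
import cv2,numpy as np
def c(f,x,y,w,h,k):
    return cv2.resize(cv2.imread(f'pics/{f}.png')[y:y+h,x:x+w],None,fx=k,fy=k,interpolation=cv2.INTER_CUBIC)
a=np.hstack([c('scene0',205,200,100,75,4),c('scene0',375,325,100,75,4)])
b=np.hstack([c('side0',270,195,100,75,4),c('side0',260,320,100,75,4)])
cv2.imwrite('pics/crop0.png',np.vstack([a,b]))
```

```text
(no output)
```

View pics/crop0.png

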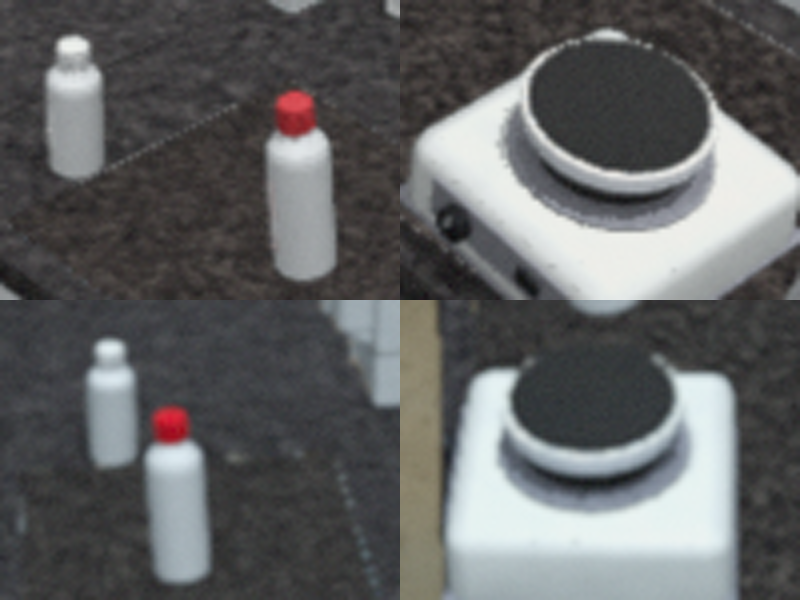

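The crops give (full-image pixels):
- **Short bottle:** cap top at scene (223.2,210.7) and side (297.5,206.3); foot's lower edge at scene (224,244.5) and side (298.8,236.5).
- **Plate centre:** scene (430,351), side (308.7,344.2).
- **Red bottle:** cap top at scene (279,224.7), side (312.8,223.2).

Run:
```python
from h import *
S=pickle.load(open('pics/scene0.pkl','rb'));D=pickle.load(open('pics/side0.pkl','rb'))
def tri(a,b):
    P=[np.array(d['mtx'])@np.array(d['world_to_cam'])[:3] for d in (S,D)]
    X=cv2.triangulatePoints(P[0],P[1],np.array(a,float).reshape(2,1),np.array(b,float).reshape(2,1)).ravel();return (X[:3]/X[3]).round(4)
def foot(d,uv,r): # lower image edge of foot circle: centre is r further from camera
    M=np.array(d['world_to_cam']);c=-M[:3,:3].T@M[:3,3];p=onplane(d,*uv,0);v=(p-c)*[1,1,0];return (p+r*v/np.linalg.norm(v)).round(4)
for n,a,b,z in [('short',(223.2,210.7),(297.5,206.3),.078),('pad',(430,351),(308.7,344.2),.078),('red',(279,224.7),(312.8,223.2),.1),('black',(351,283.5),(308,277.5),.105)]:
    print(n,tri(a,b),onplane(S,*a,z).round(4),onplane(D,*b,z).round(4))
print('foot',foot(S,(224,244.5),.0145),foot(D,(298.8,236.5),.0145))
print('redfoot',foot(S,(281,269.5),.016),foot(D,(315.2,265.5),.016))
```

```text
short [0.4222 0.2473 0.0781] [0.4225 0.2477 0.078 ] [0.4221 0.2469 0.078 ]
pad [ 0.4111 -0.2866  0.076 ] [ 0.409  -0.2878  0.078 ] [ 0.4111 -0.2887  0.078 ]
red [0.4495 0.1045 0.101 ] [0.4506 0.1058 0.1   ] [0.4495 0.1064 0.1   ]
black [ 0.4238 -0.1083  0.0946] [ 0.4153 -0.1152  0.105 ] [ 0.4223 -0.1269  0.105 ]
foot [0.4215 0.253  0.    ] [0.4222 0.2489 0.    ]
redfoot [0.4548 0.1061 0.    ] [0.4522 0.1046 0.    ]
```

Request:
jog_arm:
  steps:
    - [[-20,-9,0],0,1]
    - [[-50,-23,5],0,1]
    - [[-85,-38,10],0,1]
    - [[-120,-54,18],0,1]
    - [[-155,-70,26],0,1]
    - [[-190,-85,35],0,1]
    - [[-225,-100,45],0,1]
    - [[-255,-114,55],0,1]
    - [[-277,-124,65],0,1]
    - [[-287,-128,70],0,1]

```text
t: 0.93
tcp_pos: [0.4234, 0.2455, 0.1595]
ee_rot: [[-0.914, 0.405, -0.002], [0.405, 0.914, -0.002], [0.001, -0.002, -1.0]]
contact_force: [-0.0, -0.0, -0.5]
finger_gap: 0.0855
gripper_force: 0.0
```

Run:
```python
from h import *
d=snap('wrist','w1');s=manip.sense();print(s['t'],s['tcp_pos'],s['ee_rot'].round(4).tolist(),s['contact_force'],s['joint_positions'])
for p in [(.422,.248,.078),(.422,.248,0)]: print(proj(d,np.array(p)))
```

```text
0.9833 [0.42342756 0.24534312 0.15900194] [[-0.9142, 0.4052, -0.0026], [0.4052, 0.9142, -0.0022], [0.0015, -0.003, -1.0]] [-0.88424698 -0.9978696  -1.12551744] [ 2.57913959e+01 -6.73483266e-01  9.22574580e+01 -4.67312520e-02
  8.86047388e+01 -4.03032060e+01]
[323.2275624  248.43604525]
[322.43311692 216.21976257]
```

View pics/w1.png

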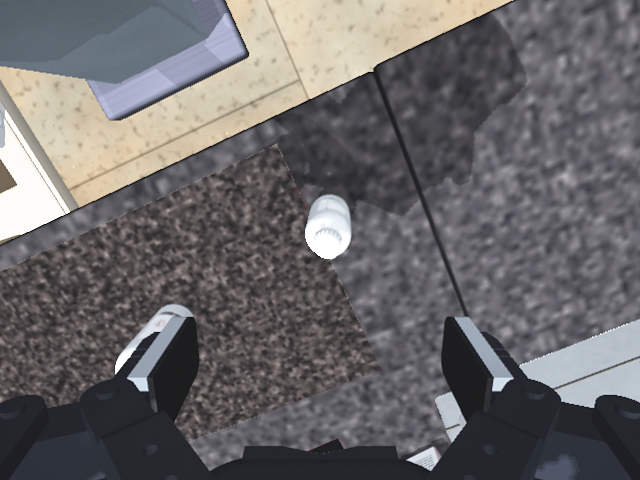

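The wrist view shows the short bottle, with its cap at about (328,238) and its body from columns 306 to 351. It sits midway between the fingers, and the red bottle is at lower left (155,345). The predicted cap pixel was (323,248), so I'll refine.

Run:
```python
from h import *
d=pickle.load(open('pics/w1.pkl','rb'));S=pickle.load(open('pics/scene0.pkl','rb'));D=pickle.load(open('pics/side0.pkl','rb'))
s=manip.sense();R=s['ee_rot'];print(s['tcp_pos'])
c=onplane(d,328,238,.078);print(c)
for q in (c,np.array([.422,.248,.078])): print(proj(S,q),proj(D,q), (R.T@(q-s['tcp_pos'])*1000).round(1), 'tcp proj',proj(d,s['tcp_pos']))
```

```text
[0.42342756 0.24534312 0.15900194]
[0.41749601 0.25288099 0.078     ]
[219.72115934 210.58677379] [295.51023727 205.39050322] [ 8.4  4.7 81. ] tcp proj [319.9177177  320.01089096]
[222.91052659 210.73322132] [297.43081741 206.11795502] [ 2.3  2.1 81. ] tcp proj [319.9177177  320.01089096]
```

Run:
```python
from h import *
d=snap('wrist','w2');s=manip.sense();print(s['t'],s['tcp_pos'],s['joint_velocities'].round(2))
q=np.array([.422,.248,.078]);print(proj(d,q))
cv2.imwrite('pics/w2c.png',cv2.resize(cv2.imread('pics/w2.png')[180:270,280:380],None,fx=6,fy=6,interpolation=cv2.INTER_CUBIC))
```

```text
1.0333 [0.42253607 0.24692644 0.15996417] [ 3.18 -1.32 -1.04  0.83  1.04  1.72]
[323.50324541 248.64367855]
```

View pics/w2c.png

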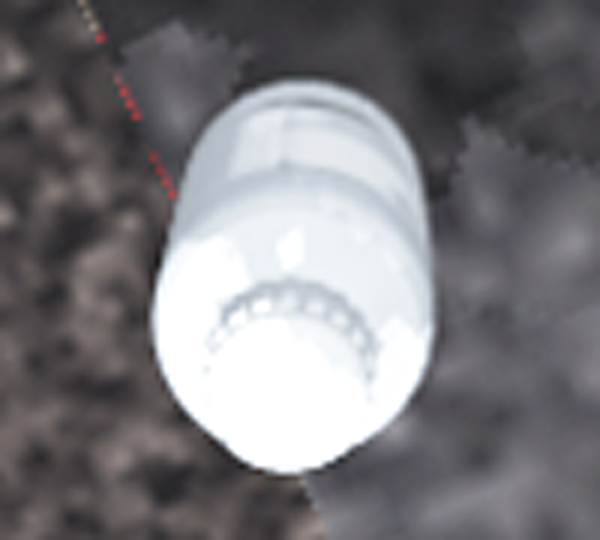

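The cap top is centred at crop (290,395), which is full-image (328.3,245.8). The predicted pixel was (323.5,248.6), so they agree to about 3 mm. I'm splitting the difference (+1 mm in tool x and y) and descending.

Request:
jog_arm:
  steps:
    - [[1,1,10],0,1]
    - [[1,1,28],0,1]
    - [[1,1,48],0,1]
    - [[1,1,68],0,1]
    - [[1,1,88],0,1]
    - [[1,1,106],0,1]
    - [[1,1,122],0,1]
    - [[1,1,135],0,1]
    - [[1,1,143],0,1]
    - [[1,1,147],0,1]

```text
t: 1.87
tcp_pos: [0.4206, 0.2504, 0.0132]
ee_rot: [[-0.916, 0.4, -0.001], [0.4, 0.916, -0.0], [0.001, -0.001, -1.0]]
contact_force: [0.5, 0.2, 0.9]
finger_gap: 0.0851
gripper_force: 0.0
```

Request:
jog_arm:
  steps:
    - [[0,0,0],0,1]
    - [[0,0,0],0,0.6]
    - [[0,0,0],0,0.5]
    - [[0,0,0],0,0.42]
    - [[0,0,0],0,0.36]
    - [[0,0,0],0,0.3]
    - [[0,0,0],0,0.2]
    - [[0,0,0],0,0]
    - [[0,0,0],0,0]
    - [[0,0,0],0,0]

```text
t: 2.7
tcp_pos: [0.4225, 0.2499, 0.0152]
ee_rot: [[-0.916, 0.402, 0.002], [0.402, 0.916, 0.001], [-0.001, 0.002, -1.0]]
contact_force: [-0.7, 1.7, 4.7]
finger_gap: 0.0273
gripper_force: 59.1
```

Request:
jog_arm:
  steps:
    - [[0,0,-5],0,0]
    - [[0,0,-15],0,0]
    - [[0,0,-30],0,0]
    - [[0,0,-50],0,0]
    - [[0,0,-70],0,0]
    - [[0,0,-90],0,0]
    - [[0,0,-110],0,0]
    - [[0,0,-130],0,0]
    - [[0,0,-148],0,0]
    - [[0,0,-160],0,0]

```text
t: 3.53
tcp_pos: [0.4221, 0.2494, 0.1767]
ee_rot: [[-0.916, 0.402, 0.002], [0.402, 0.916, 0.001], [-0.001, 0.001, -1.0]]
contact_force: [0.4, 0.3, -1.2]
finger_gap: 0.0276
gripper_force: 59.0
```

Request:
jog_arm:
  steps:
    - [[0,0,-8],0,0]
    - [[0,0,-10],0,0]
    - [[0,0,-10],0,0]
    - [[0,0,-10],0,0]

```text
t: 3.87
tcp_pos: [0.4214, 0.2492, 0.1832]
ee_rot: [[-0.916, 0.402, -0.002], [0.402, 0.916, -0.001], [0.001, -0.001, -1.0]]
contact_force: [0.1, 0.1, -1.3]
finger_gap: 0.0274
gripper_force: 58.9
```

Run:
```python
from h import *
a=snap('scene','s2');b=snap('side','d2');s=manip.sense();print(s['t'],s['tcp_pos'],s['ee_rot'].round(4).tolist(),s['finger_gap'],s['contact_force'])
def c(f,d):
    u,v=proj(d,s['tcp_pos']).astype(int);print(f,u,v);return cv2.resize(cv2.imread(f'pics/{f}.png')[v-50:v+50,u-40:u+40],None,fx=5,fy=5,interpolation=cv2.INTER_CUBIC)
cv2.imwrite('pics/c2.png',np.hstack([c('s2',a),c('d2',b)]))
```

```text
3.9667 [0.42141011 0.24920741 0.18300872] [[-0.9156, 0.4021, -0.0021], [0.4021, 0.9156, -0.0009], [0.0015, -0.0017, -1.0]] 0.027184115004758248 [ 0.30192665 -0.27146714 -1.61589232]
s2 218 165
d2 295 166
```

View pics/c2.png

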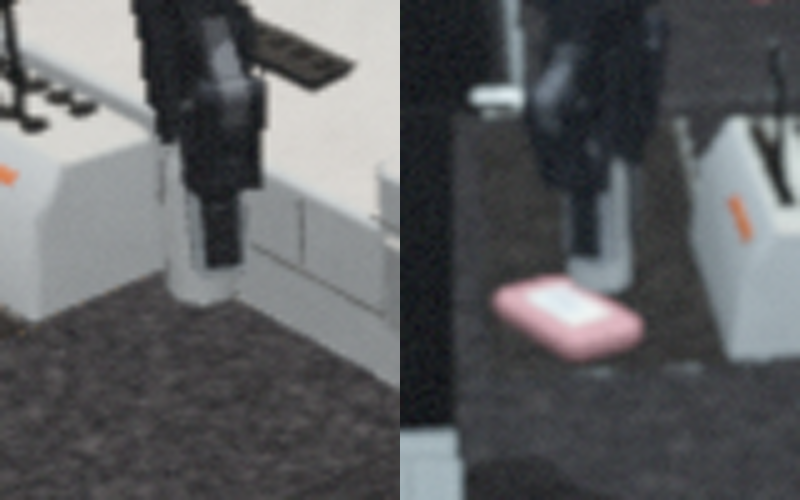

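The bottle is held in the fingers and looks upright, with its foot below the tips. The foot's lower edge is at scene (218.6,175.7) and side (296,174.4).

Run:
```python
from h import *
S=pickle.load(open('pics/s2.pkl','rb'));D=pickle.load(open('pics/d2.pkl','rb'));s=manip.sense()
z=.1685
for d,uv in((S,(218.6,175.7)),(D,(296,174.4))):
    M=np.array(d['world_to_cam']);c=-M[:3,:3].T@M[:3,3];p=onplane(d,*uv,z);v=(p-c)*[1,1,0];print((p+.0145*v/np.linalg.norm(v)).round(4))
    # bare predicted lower edge if axis at TCP
    t=np.array([*s['tcp_pos'][:2],z]);print(proj(d,t-.0145*v/np.linalg.norm(v)))
print(s['tcp_pos'], s['ee_rot'].T@np.array([-.0115,-.5372,0]))
```

```text
[0.4192 0.2495 0.1685]
[219.57623726 175.39269331]
[0.4218 0.2464 0.1685]
[295.78974026 173.96597056]
[0.42141011 0.24920741 0.18300872] [-0.20547555 -0.49648324  0.00052757]
```

Request:
jog_arm:
  steps:
    - [[-4,-9,0],0,0]
    - [[-11,-28,0],0,0]
    - [[-21,-51,0],0,0]
    - [[-32,-77,0],0,0]
    - [[-43,-104,0],0,0]
    - [[-54,-131,0],0,0]
    - [[-66,-159,0],0,0]
    - [[-77,-187,0],0,0]
    - [[-89,-214,0],0,0]
    - [[-100,-242,0],0,0]

```text
t: 4.8
tcp_pos: [0.4155, -0.0142, 0.1839]
ee_rot: [[-0.916, 0.402, -0.0], [0.402, 0.916, -0.0], [0.0, -0.0, -1.0]]
contact_force: [0.2, 0.1, -1.3]
finger_gap: 0.0275
gripper_force: 59.1
```

Request:
jog_arm:
  steps:
    - [[-11,-28,0],0,0]
    - [[-23,-55,0],0,0]
    - [[-34,-83,0],0,0]
    - [[-46,-111,0],0,0]
    - [[-57,-139,0],0,0]
    - [[-69,-166,0],0,0]
    - [[-80,-192,0],0,0]
    - [[-90,-217,0],0,0]
    - [[-99,-238,0],0,0]
    - [[-105,-254,0],0,0]

```text
t: 5.63
tcp_pos: [0.409, -0.2892, 0.1836]
ee_rot: [[-0.915, 0.403, -0.001], [0.403, 0.915, 0.0], [0.001, -0.0, -1.0]]
contact_force: [-0.3, 0.2, -0.4]
finger_gap: 0.0276
gripper_force: 59.1
```

Request:
jog_arm:
  steps:
    - [[0,0,10],0,0]
    - [[0,0,25],0,0]
    - [[0,0,40],0,0]
    - [[0,0,50],0,0]
    - [[0,0,55],0,0]
    - [[0,0,55],0,0]
    - [[0,0,55],0,0]

```text
t: 6.22
tcp_pos: [0.4102, -0.287, 0.1295]
ee_rot: [[-0.916, 0.402, 0.0], [0.402, 0.916, 0.0], [-0.0, 0.0, -1.0]]
contact_force: [-0.6, 0.5, -1.6]
finger_gap: 0.0275
gripper_force: 59.1
```

Run:
```python
from h import *
a=snap('scene','s3');b=snap('side','d3');s=manip.sense();print(s['t'],s['tcp_pos'],s['ee_rot'].round(4).tolist(),s['finger_gap'],s['contact_force'],s['joint_positions'])
def c(f,d):
    u,v=proj(d,s['tcp_pos']).astype(int);print(f,u-40,v-40);return cv2.resize(cv2.imread(f'pics/{f}.png')[v-40:v+60,u-40:u+40],None,fx=5,fy=5,interpolation=cv2.INTER_CUBIC)
cv2.imwrite('pics/c3.png',np.hstack([c('s3',a),c('d3',b)]))
```

```text
6.3167 [ 0.41055685 -0.287313    0.13027599] [[-0.9157, 0.4019, 0.0014], [0.4019, 0.9157, -0.001], [-0.0017, -0.0004, -1.0]] 0.027296188442866468 [-0.13555854 -0.04101264 -0.93748066] [-3.92111634e+01  2.27757015e+00  9.26402557e+01  6.09522171e-03
  8.49852962e+01 -1.05517588e+02]
s3 395 285
d3 267 277
```

View pics/c3.png

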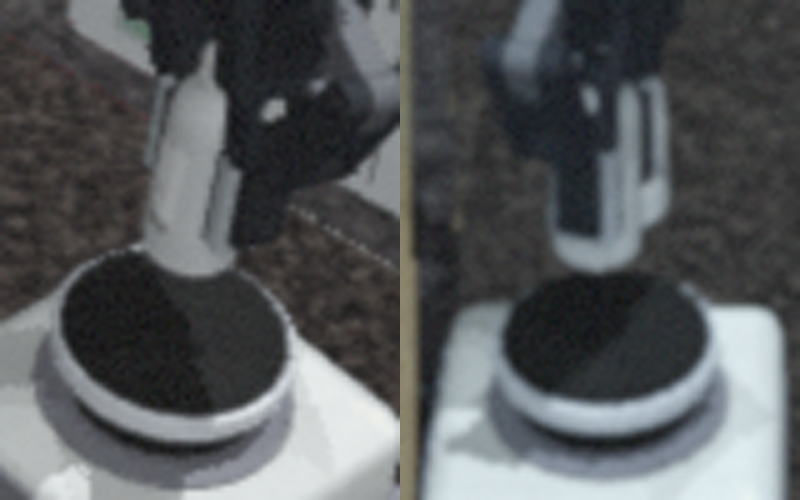

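In scene view the bottle hangs over the plate. Its foot's lower edge is at full-image (433,340.2) in scene and (306.4,331) in side. The disc centre is at (430.2,351.2) and (308.3,344.2). I'll check the axis offset and tilt.

Run:
```python
from h import *
S=pickle.load(open('pics/s3.pkl','rb'));D=pickle.load(open('pics/d3.pkl','rb'));s=manip.sense()
z=s['tcp_pos'][2]-.0145
for d,uv,q in((S,(433,340.2),(430.2,351.2)),(D,(306.4,331),(308.3,344.2))):
    M=np.array(d['world_to_cam']);c=-M[:3,:3].T@M[:3,3];p=onplane(d,*uv,z);v=(p-c)*[1,1,0];v/=np.linalg.norm(v)
    t=s['tcp_pos']*[1,1,0]
    print('foot',(p+.0145*v).round(4),'pad',onplane(d,*q,.078).round(4),'pred foot edge',proj(d,t+[0,0,z]-.0145*v),'pred top',proj(d,t+[0,0,z+.078]))
```

```text
foot [ 0.409  -0.2892  0.1158] pad [ 0.4089 -0.2883  0.078 ] pred foot edge [432.58642756 339.02824459] pred top [441.80515908 292.7664254 ]
foot [ 0.4082 -0.2878  0.1158] pad [ 0.4104 -0.2886  0.078 ] pred foot edge [307.87116198 330.71386944] pred top [306.11447715 284.5532013 ]
```

Foot and plate centre agree within about 2 mm and the bottle is upright. Pressing gently.

Request:
jog_arm:
  steps:
    - [[0,0,6],0,0]
    - [[0,0,15],0,0]
    - [[0,0,24],0,0]
    - [[0,0,30],0,0]
    - [[0,0,34],0,0]
    - [[0,0,37],0,0]
    - [[0,0,39],0,0]
    - [[0,0,41],0,0]
    - [[0,0,42],0,0]
    - [[0,0,42],0,0]

```text
t: 7.15
tcp_pos: [0.4102, -0.2872, 0.0876]
ee_rot: [[-0.916, 0.402, 0.0], [0.402, 0.916, -0.0], [-0.0, 0.0, -1.0]]
contact_force: [-1.5, 1.8, 3.6]
finger_gap: 0.0273
gripper_force: 59.7
```

Request:
jog_arm:
  steps:
    - [[0,0,1],0,0]
    - [[0,0,2],0,0]
    - [[0,0,3],0,0]
    - [[0,0,4],0,0]
    - [[0,0,4],0,0]
    - [[0,0,4],0,0]

```text
t: 7.65
tcp_pos: [0.4103, -0.2872, 0.0837]
ee_rot: [[-0.916, 0.402, 0.001], [0.402, 0.916, -0.0], [-0.001, -0.0, -1.0]]
contact_force: [-3.6, 2.4, 5.7]
finger_gap: 0.0273
gripper_force: 60.0
```

Request:
jog_arm:
  steps:
    - [[0,0,1],0,0]
    - [[0,0,2],0,0]
    - [[0,0,3],0,0]
    - [[0,0,3],0,0]
    - [[0,0,3],0,0]

```text
t: 8.07
tcp_pos: [0.4107, -0.2874, 0.083]
ee_rot: [[-0.916, 0.402, 0.002], [0.402, 0.916, -0.001], [-0.002, -0.0, -1.0]]
contact_force: [-8.0, 6.8, 19.6]
finger_gap: 0.0274
gripper_force: 61.3
```

Request:
jog_arm:
  steps:
    - [[0,0,-0.4],0,0]
    - [[0,0,-0.4],0,0]
    - [[0,0,-0.4],0,0]
    - [[0,0,-0.4],0,0]
    - [[0,0,-0.4],0,0]
    - [[0,0,-0.4],0,0]
    - [[0,0,-0.4],0,0]

```text
t: 8.65
tcp_pos: [0.4106, -0.2874, 0.083]
ee_rot: [[-0.916, 0.402, 0.002], [0.402, 0.916, -0.001], [-0.002, -0.0, -1.0]]
contact_force: [-7.1, 6.1, 17.1]
finger_gap: 0.0273
gripper_force: 61.0
```

Run:
```python
from h import *
a=snap('scene','s4');b=snap('side','d4');s=manip.sense();print(s['t'],s['tcp_pos'],s['finger_gap'],s['contact_force'],s['wrist_torque'])
def c(f,d):
    u,v=proj(d,s['tcp_pos']).astype(int);print(f,u-40,v-50);return cv2.resize(cv2.imread(f'pics/{f}.png')[v-50:v+50,u-40:u+40],None,fx=5,fy=5,interpolation=cv2.INTER_CUBIC)
cv2.imwrite('pics/c4.png',np.hstack([c('s4',a),c('d4',b)]))
```

```text
8.75 [ 0.41067666 -0.28740241  0.08301807] 0.02745415803349483 [-6.59226081  5.31005677 16.37586027] [1.20944695 1.30857112 0.04796797]
s4 390 298
d4 268 291
```

View pics/c4.png

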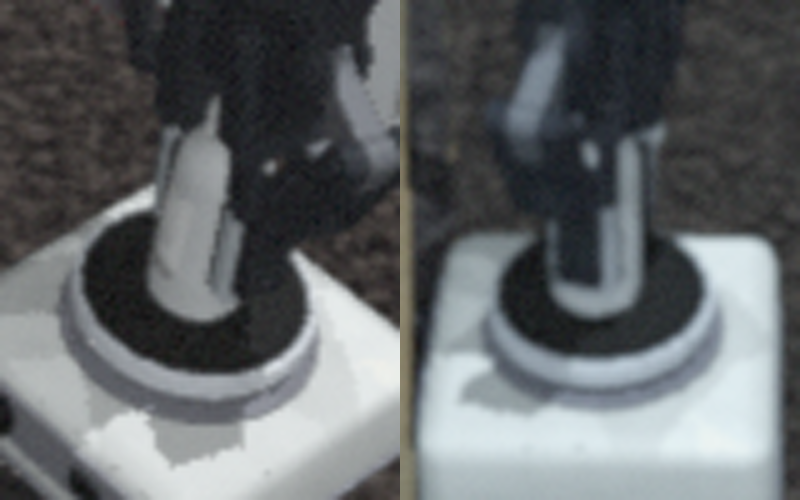

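The bottle stands on the middle of the plate, with its foot around scene crop (195,300). The plate is down, with its rim near the box, and the force is about 17 N against the stop. I'll hold a bit longer, then lift.

Request:
jog_arm:
  steps:
    - [[0,0,0],0,0]
    - [[0,0,0],0,0]
    - [[0,0,0],0,0]
    - [[0,0,0],0,0]
    - [[0,0,0],0,0]
    - [[0,0,0],0,0]
    - [[0,0,0],0,0]

```text
t: 9.33
tcp_pos: [0.4107, -0.2874, 0.083]
ee_rot: [[-0.916, 0.402, 0.002], [0.402, 0.916, -0.001], [-0.002, -0.0, -1.0]]
contact_force: [-7.0, 6.1, 17.2]
finger_gap: 0.027
gripper_force: 61.0
```

Request:
jog_arm:
  steps:
    - [[0,0,-3],0,0]
    - [[0,0,-8],0,0]
    - [[0,0,-14],0,0]
    - [[0,0,-24],0,0]
    - [[0,0,-40],0,0]
    - [[0,0,-58],0,0]
    - [[0,0,-76],0,0]
    - [[0,0,-90],0,0]
    - [[0,0,-100],0,0]
    - [[0,0,-103],0,0]

```text
t: 10.17
tcp_pos: [0.4107, -0.2876, 0.1858]
ee_rot: [[-0.916, 0.402, 0.002], [0.402, 0.916, -0.002], [-0.003, -0.001, -1.0]]
contact_force: [-0.2, 0.7, -1.7]
finger_gap: 0.0272
gripper_force: 58.9
```

Request:
jog_arm:
  steps:
    - [[4,9,0],0,0]
    - [[11,28,0],0,0]
    - [[21,51,0],0,0]
    - [[32,77,0],0,0]
    - [[43,104,0],0,0]
    - [[54,131,0],0,0]
    - [[66,159,0],0,0]
    - [[77,187,0],0,0]
    - [[89,214,0],0,0]
    - [[100,242,0],0,0]

```text
t: 11.0
tcp_pos: [0.4148, -0.0234, 0.1824]
ee_rot: [[-0.916, 0.402, -0.002], [0.402, 0.916, 0.0], [0.002, -0.0, -1.0]]
contact_force: [1.4, -0.1, -1.7]
finger_gap: 0.0274
gripper_force: 59.0
```

Request:
jog_arm:
  steps:
    - [[11,28,0],0,0]
    - [[23,55,0],0,0]
    - [[34,83,0],0,0]
    - [[46,111,0],0,0]
    - [[57,139,0],0,0]
    - [[69,166,0],0,0]
    - [[80,192,0],0,0]
    - [[90,217,0],0,0]
    - [[99,238,0],0,0]
    - [[105,254,0],0,0]

```text
t: 11.83
tcp_pos: [0.4204, 0.2514, 0.1822]
ee_rot: [[-0.916, 0.401, -0.002], [0.401, 0.916, -0.001], [0.002, -0.002, -1.0]]
contact_force: [-0.4, -0.0, -1.3]
finger_gap: 0.0273
gripper_force: 59.0
```

Request:
jog_arm:
  steps:
    - [[0,0,10],0,0]
    - [[0,0,28],0,0]
    - [[0,0,48],0,0]
    - [[0,0,68],0,0]
    - [[0,0,88],0,0]
    - [[0,0,108],0,0]
    - [[0,0,125],0,0]
    - [[0,0,138],0,0]
    - [[0,0,145],0,0]
    - [[0,0,145],0,0]

```text
t: 12.67
tcp_pos: [0.42, 0.2483, 0.0361]
ee_rot: [[-0.915, 0.402, -0.004], [0.402, 0.915, -0.002], [0.003, -0.004, -1.0]]
contact_force: [-0.5, -0.4, -2.8]
finger_gap: 0.0274
gripper_force: 59.1
```

Request:
jog_arm:
  steps:
    - [[0,0,5],0,0]
    - [[0,0,10],0,0]
    - [[0,0,14],0,0]
    - [[0,0,17],0,0]
    - [[0,0,19],0,0]
    - [[0,0,20],0,0]
    - [[0,0,20],0,0]
    - [[0,0,20],0,0]

```text
t: 13.33
tcp_pos: [0.422, 0.2495, 0.0189]
ee_rot: [[-0.916, 0.402, 0.0], [0.402, 0.916, 0.0], [-0.0, 0.0, -1.0]]
contact_force: [0.6, -0.4, -1.5]
finger_gap: 0.0271
gripper_force: 59.1
```

Request:
jog_arm:
  steps:
    - [[0,0,1],0,0]
    - [[0,0,1.5],0,0]
    - [[0,0,2],0,0]
    - [[0,0,2],0,0]
    - [[0,0,2],0,0]

```text
t: 13.75
tcp_pos: [0.4219, 0.2495, 0.0167]
ee_rot: [[-0.916, 0.402, 0.0], [0.402, 0.916, 0.0], [0.0, 0.0, -1.0]]
contact_force: [0.3, -0.6, -2.4]
finger_gap: 0.0274
gripper_force: 59.1
```

Request:
jog_arm:
  steps:
    - [[0,0,0.5],0,0]
    - [[0,0,1],0,0]
    - [[0,0,1.5],0,0]
    - [[0,0,1.5],0,0]
    - [[0,0,1.5],0,0]

```text
t: 14.17
tcp_pos: [0.4219, 0.2495, 0.0153]
ee_rot: [[-0.916, 0.402, 0.0], [0.402, 0.916, 0.0], [-0.0, 0.0, -1.0]]
contact_force: [-0.7, -0.4, -0.7]
finger_gap: 0.0278
gripper_force: 59.4
```

Request:
jog_arm:
  steps:
    - [[0,0,0.5],0,0]
    - [[0,0,0.7],0,0]
    - [[0,0,0.7],0,0]
    - [[0,0,0.7],0,0]

```text
t: 14.5
tcp_pos: [0.422, 0.2495, 0.0152]
ee_rot: [[-0.916, 0.402, 0.0], [0.402, 0.916, 0.0], [-0.0, 0.0, -1.0]]
contact_force: [-2.4, -2.2, 6.2]
finger_gap: 0.0274
gripper_force: 59.9
```

Request:
jog_arm:
  steps:
    - [[0,0,-0.4],0,0]
    - [[0,0,-0.4],0,0]
    - [[0,0,-0.4],0,0.36]
    - [[0,0,-0.4],0,0.42]
    - [[0,0,-0.4],0,0.5]
    - [[0,0,-0.4],0,0.7]
    - [[0,0,-0.4],0,1]
    - [[0,0,-0.4],0,1]
    - [[0,0,-0.4],0,1]
    - [[0,0,-0.4],0,1]

```text
t: 15.33
tcp_pos: [0.4219, 0.2495, 0.0149]
ee_rot: [[-0.916, 0.402, 0.0], [0.402, 0.916, 0.0], [-0.0, 0.0, -1.0]]
contact_force: [0.4, 0.1, 0.5]
finger_gap: 0.0853
gripper_force: 0.0
```

Request:
jog_arm:
  steps:
    - [[0,0,-0.4],0,1]
    - [[0,0,-8],0,1]
    - [[0,0,-20],0,1]
    - [[0,0,-40],0,1]
    - [[0,0,-65],0,1]
    - [[0,0,-90],0,1]
    - [[0,0,-115],0,1]
    - [[0,0,-140],0,1]
    - [[0,0,-155],0,1]
    - [[0,0,-160],0,1]

```text
t: 16.17
tcp_pos: [0.423, 0.25, 0.1788]
ee_rot: [[-0.916, 0.402, 0.005], [0.402, 0.916, 0.003], [-0.004, 0.005, -1.0]]
contact_force: [1.1, 0.0, 0.5]
finger_gap: 0.0855
gripper_force: 0.0
```

Run:
```python
from h import *
a=snap('scene','s5');b=snap('side','d5');s=manip.sense();print(s['t'],s['tcp_pos'],s['finger_gap'],s['contact_force'])
c=lambda f,x,y,w,h,k:cv2.resize(cv2.imread(f'pics/{f}.png')[y:y+h,x:x+w],None,fx=k,fy=k,interpolation=cv2.INTER_CUBIC)
cv2.imwrite('pics/c5.png',np.hstack([c('s5',190,150,290,250,1.6),c('d5',240,150,110,250,1.6)]))
```

```text
16.2667 [0.42223315 0.2496483  0.17599159] 0.08520529951923918 [3.76150720e-05 5.06972535e-01 2.44706551e-01]
```

View pics/c5.png

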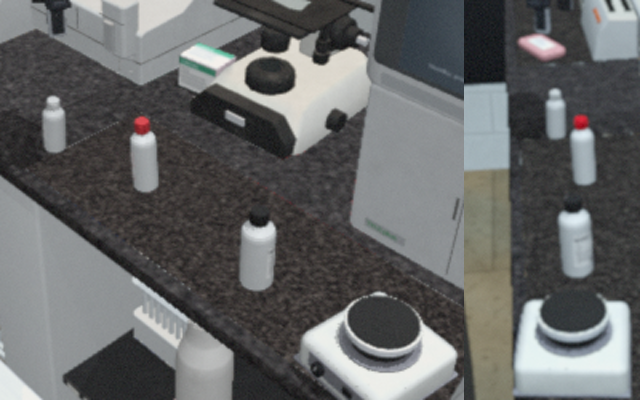

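The short bottle stands upright at crop (54,125), back where it started. The red-capped and black-capped bottles haven't moved, the plate is back up, and the gripper is clear. Handing in.

```bash
python3 -c "from bench import manip; print(manip.hand_in())"
```

```text
the job is handed in; nothing more can be done
None
```

I pressed the short bottle onto the middle of the mixer plate, held it fully down at about 17 N for over a second, and stood it upright back in its place; the two taller bottles were not disturbed, and I handed the job in at about 16 s.

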